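# Feed a vial rack along a reader guide with a push stick

### The arm

A 6-joint arm with a two-finger parallel gripper is mounted at the origin on a cart in front of the work surface, level with it; the furniture and walls round the work are solid. World frame = base frame: x ahead of the robot, y to its left, z up, the work surface at z = 0. Lengths are in m, angles in rad, forces in N, time in s.
With the tool pointing down it reaches from about 0.4 to 0.925 m from the base axis. Payload 12.5 kg.
Tool frame: the origin (TCP) lies at the very end of the fingers, on their centre line; the grasp point (between the pads) lies 19 mm behind it; z points along the fingers, y is the line along which they close (so a half turn about z gives the same grasp; the last joint's range is limited). The gripper opens to 95 mm and grips with 3 to 60 N. Pads are 20 mm wide; open, the fingers measure 119 mm over their backs; the gripper's body (75 mm by 180 mm) begins 59 mm behind the grasp point.
Start: joints at [-1.304, 0.491, 1.559, -0, 1.092, -0.106], TCP at [0.228, -0.582, 0.189] pointing down, gripper open.
Joint ranges: [-3.1, 3.1], [-0.84, 2.19], [0.05, 2.79], [-1.13, 4.28], [0.06, 2.93], [-2.69, 2.69]. Speed limits (rad/s): [2.22, 2.22, 2.79, 3.14, 3.14, 3.14].

### API

Orientations are given as [roll, pitch, yaw] about the fixed x, y, z axes, in that order (R = Rz(yaw) Ry(pitch) Rx(roll)).
In Python, from bench import robot gives the robot as it stands.
- The arm moves only by the tool arm_command, never from a script. Its argument "moves" is a list that holds one entry, the list of rows, each a list of 7 numbers: the shift along the tool's x, y, z in m, then the turn, a rotation vector about the tool's x, y, z in degrees, then the opening, from 0 (shut) to 1 (fully open). In form: [[[dx, dy, dz, rx, ry, rz, fingers], ...]]. A call has 1 to 20 rows; each row is the pose to reach, as a shift and turn from the pose commanded when the call began, along the tool's axes at that moment; what a row does not reach only later rows make up. A row lasts 1/12 s, in which the tool goes at most 41.7 mm and 7.16 degrees, less where a joint would pass 70% of its speed; a pose out of reach is approached as far as the arm can. A call with a gripper value outside its range is refused whole. The fingers move at their own pace and stop on an object; the grip force is fixed at half the most. Time passes only in rows, so rows that repeat a pose let the fingers close. It gives the time, the measured TCP pose, the force, the opening and the grip force at its end, in the units of the state.
- robot.get_state(): the state, without advancing time (a new reading comes with each control period).
- robot.capture(name): name is "scene" or "top" or "wrist"; returns the picture (420x560x3 uint8, red, green, blue); there is no depth.
- robot.camera_info(name): a dict with "K" (3x3 intrinsics, pixels), "k1" (the pictures are not rectified: a ray, as slopes to the right and down, at radius r is drawn at 1 + k1 r^2 times it, then the intrinsics apply), "R" (3x3) and "t" (3): a world point X has camera coordinates R X + t. Camera axes: x right, y down, z forward; pixel columns grow to the right and rows downward; lengths in m; the calibration is good to about 2 mm. A picture is of the moment at which its call begins: read the wrist's pose just before it. camera_info takes no time and is no camera call; for the wrist camera it gives the pose at the moment of the call.
- robot.sign_off(): hands the job in; it is judged then, once.
The state is a dict: "clock": time; "joint_positions": joint angles; "qd": joint speeds; "joint_efforts": joint torques, N m; "ee_pos": TCP position; "ee_rot": TCP orientation; "ft_force": force on the tool from outside, world axes, zero at the start; "ft_torque": the same for the moment, N m; "grip_width": finger opening in m; "gripper_force": force on a finger pad.
Only numpy, scipy, OpenCV 4.12 (cv2) and the standard library are available. Lean on these libraries where they do the work, as an engineer would, in place of code of your own. Each camera call takes 0.05 s, during which the arm holds its last target. There are 200 camera calls.

### The job

Pick up the grey push stick and, with its notch on the rack's rear outer corner, press the loaded vial rack sideways against the aluminium guide rail, then feed it along the rail, lightly pressed against it all the way, until its end is fully home against the end stop's pad beside the reader. Be gentle (never lean on the rail or stop with more than about 15 N) and do not touch the rack or its vials with the gripper. Then lay the stick down upright, as it lay before, on the desk clear of rack and guide, let go, and leave everything else where it stands.

Things in the scene. Friction and masses are not known exactly. Their poses are not given: they have to be found in the camera images.
- guide: Reader guide fixed on the desk: aluminium rail 380 mm long, 18 mm thick, top 27 mm up. Origin on the desk at the start of the rail's pressing face; +y runs along the rail to the stop, +x from the face into the rail (rack slides on the bare desk at -x). Rail and stop are swivelled about the origin by up to 0.045 rad either way, not in the reading: the true line must be felt. They do not yield.
- guide_end (a point): Nominal corner on the desk where the rail's face meets the stop's face, 360 mm along the guide's y (the swivel shifts it up to 16 mm across). The stop is a bar across the rail's end, 27 mm high, reaching to x = -70 mm, faced with a 60 mm wide black rubber pad on springs: 2 N/mm, 6 mm travel, then solid. Behind the rail, x 45 to 99, y 240 to 330 mm, stands the white reader head, 105 mm tall.
- rack_mid (a point): Centre, half-way up, of the white plastic vial rack: 60 (x) by 136 (y) by 23 mm, about 0.3 kg, loose on the desk, drags with 1 to 4 N. It starts 10 to 45 mm off the rail near its start, within 0.13 rad of parallel, +y end towards the stop. Home: centre 30 mm from the rail's face, 68 mm from the stop pad's. End walls: plain, 50 mm wide, 3 to 23 mm up; long sides: ledges 0 to 4 and 20 to 23 mm up.
- stick_grip (a point): Grip point in the handle of the grey push stick (0.12 kg), 45 mm above its underside. The stick lies on its sole, handle up; +y is forward. Handle: upright fin 16 mm thick (x), 60 mm long (y, -34 to +26 from here), top 72 mm above the underside; grip from above. A 14 mm high bar runs forward to the 26 mm high notched head.
- stick_notch (a point): Inner corner of the stick's notch, at x = -12, y = +40 mm from the grip point, 13 mm above the underside. The push face runs 32 mm from it to +x; the side lip, 8 mm thick, runs 60 mm forward (+y) from it. In use the push face bears on the rack's rear (-y) end and the lip on the rack's long side away from the rail (-x).
- vial_1: Small glass vial, 18 mm across and 36 to 39 mm tall, standing loosely upright in a cell of the rack; origin at the centre of its foot.
- vial_2: Small glass vial, 18 mm across and 36 to 39 mm tall, standing loosely upright in a cell of the rack; origin at the centre of its foot.
- vial_3: Small glass vial, 18 mm across and 36 to 39 mm tall, standing loosely upright in a cell of the rack; origin at the centre of its foot.
- spare_vial: Bystander: a glass vial, 18 mm across, 36 mm tall, standing on the desk; origin at its foot.
- sample_cup: Bystander: clear cup with capped tubes, 49 mm across, 66 mm tall, standing on the desk; origin at its foot.

How it is judged:
On the way, in this order (a step that is already met when the one before it is completed fails the run):
1. near the start of the rail, the rack is pressed against the rail with the push stick (y of rack_mid in the frame of guide between 0.04 and 0.145 m and contact force between rack and guide above 0.4 N and contact force between stick and rack above 0.4 N), for 0.2 s.
2. half-way along, the rack is being pushed with the stick and is pressed on the rail (y of rack_mid in the frame of guide between 0.165 and 0.215 m and contact force between rack and guide above 0.4 N and contact force between stick and rack above 0.4 N), for 0.2 s.
3. near the end, still short of the stop, the rack is being pushed with the stick and is pressed on the rail (y of rack_mid in the frame of guide between 0.225 and 0.28 m and contact force between rack and guide above 0.4 N and contact force between stick and rack above 0.4 N), for 0.2 s.
At the end, for the whole second after the job is handed in: Rack flat, its front within about 4 mm of the stop and its side within about 4 mm of the rail's range, parallel to the guide within 0.075 rad, all three vials upright in it; the stick lies on its sole on the desk, touching neither rack, guide nor bystander; all at rest (y of rack_mid in the frame of guide above 0.2865 m and x of rack_mid in the frame of guide between -0.047 and -0.013 m and angle between the y axis of rack and the y axis of guide, either way round below 0.075 rad and angle between rack_mid's own z axis and vertical below 0.05 rad and linear speed of each of rack, stick below 0.01 m/s and angle between each of vial_1, vial_2, vial_3's own z axis and vertical below 0.3 rad and horizontal distance between each of vial_1, vial_2, vial_3 and rack_mid below 0.075 m and height (world z) of each of vial_1, vial_2, vial_3 below 0.012 m and angle between stick_grip's own z axis and vertical below 0.1 rad and height (world z) of stick_grip below 0.05 m and contact force between stick and rack below 0.05 N and contact force between stick and guide below 0.05 N and contact force between stick and spare_vial below 0.05 N and contact force between stick and sample_cup below 0.05 N).
It fails at once if rack pressed on rail or stop with more than 16 N (contact force between rack and guide above 16 N).
It fails at once if the gripper touches the rack or a vial (contact force between any of the fingers, the arm and rack above 0.3 N or contact force between any of the fingers, the arm and vial_1 above 0.3 N or contact force between any of the fingers, the arm and vial_2 above 0.3 N or contact force between any of the fingers, the arm and vial_3 above 0.3 N).
It fails at once if past the start of the rail the rack strays more than about 1 cm off it or twists by more than 7 degrees (y of rack_mid in the frame of guide above 0.155 m and (x of rack_mid in the frame of guide below -0.052 m or angle between the y axis of rack and the y axis of guide, either way round above 0.13 rad)).
It fails at once if the rack is tipped or lifted (angle between rack_mid's own z axis and vertical above 0.15 rad or height (world z) of rack_mid above 0.025 m).
It fails at once if a bystander is pushed aside (distance of any of spare_vial, sample_cup from where it was at the start of the episode above 0.02 m).
It also fails if it takes over 72 s, if anything falls off the work surface, if the arm or the gripper's body presses on something with over 40 N, if the wrist force passes 120 N, or if a joint passes its speed limit or range.

## Working session

There is one attempt and no reset: what is moved stays moved. The work goes in short steps, Python scripts to look and compute and a tool call to move; the robot and the scene stay as the last step left them, time stands still between calls to the robot, and variables do not carry over. Pictures are saved under pics/ and viewed, at most 10 in all, crops included, and the job is handed in when it is done.

Besides the shell and the picture viewer there is one more tool, called after ">>>" as name([rows], argument=value, ...), one row to a line, values as JSON. arm_command: Moves the arm, as the interface text tells. Its arguments: {"type":"object","properties":{"moves":{"type":"array"}},"required":["moves"]}

```bash
ls; mkdir -p pics; python3 - <<'E'
from bench import robot
import cv2
for n in ["scene","top"]:
    im=robot.capture(n); cv2.imwrite(f"pics/{n}0.png",cv2.resize(im[:,:,::-1],(800,600),interpolation=cv2.INTER_CUBIC))
    c=robot.camera_info(n); print(n,c)
print(robot.get_state())
E
```

```text
pics
scene {'K': array([[417.27759015,   0.        , 277.2765807 ],
       [  0.        , 417.27759015, 213.44910345],
       [  0.        ,   0.        ,   1.        ]]), 'k1': -0.018099808120301947, 'R': array([[-0.67895004, -0.734082  , -0.01226578],
       [-0.51520943,  0.48828484, -0.70437004],
       [ 0.52305457, -0.47191263, -0.70972698]]), 't': array([0.33867255, 0.33238106, 0.66343184])}
top {'K': array([[421.45041955,   0.        , 280.64194809],
       [  0.        , 421.45041955, 205.79480959],
       [  0.        ,   0.        ,   1.        ]]), 'k1': 0.03373199631423099, 'R': array([[ 0.00755566, -0.99996676, -0.00306317],
       [-0.98795464, -0.00699136, -0.15458571],
       [ 0.15455915,  0.00419427, -0.98797463]]), 't': array([-0.00450625,  0.49861357,  0.96555504])}
{'clock': 0.1, 'joint_positions': array([-1.30360154e+00,  4.91496887e-01,  1.55933961e+00, -2.99173258e-05,
        1.09171153e+00, -1.05593357e-01]), 'qd': array([-0.00090605, -0.0004967 ,  0.0014167 , -0.00076253, -0.00047742,
        0.0009365 ]), 'joint_efforts': array([ 2.53389495e-03, -6.13624549e+01, -2.58607239e+01,  6.93965494e-02,
        4.69689653e-02, -6.34172966e-05]), 'ee_pos': array([ 0.22759297, -0.58185307,  0.18853853]), 'ee_rot': array([-3.14063980e+00, -7.43055111e-05,  3.72801912e-01]), 'ft_force': array([ 0.27615603,  0.4765617 , -0.21996722]), 'ft_torque': array([-0.07077884, -0.05006833, -0.04851668]), 'gripper_force': 0.0, 'grip_width': 0.09528109297627223}
```

View pics/top0.png

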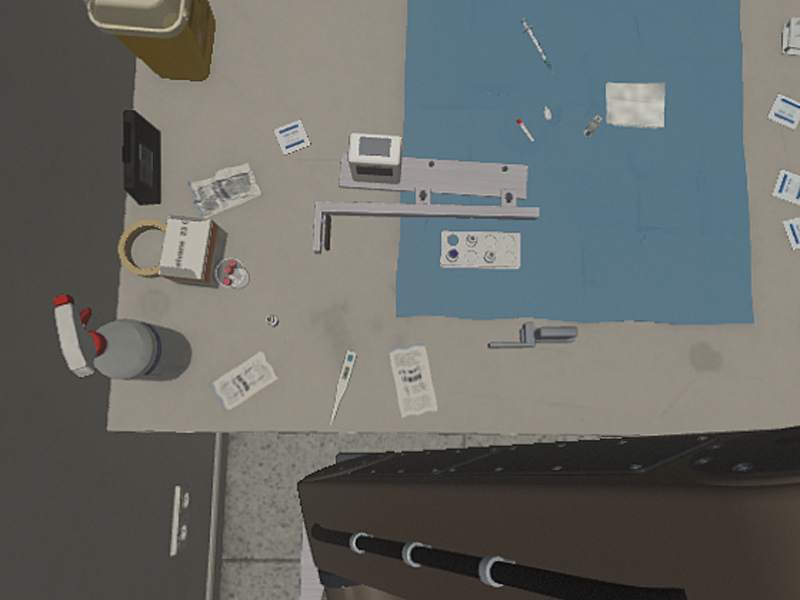

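View pics/scene0.png

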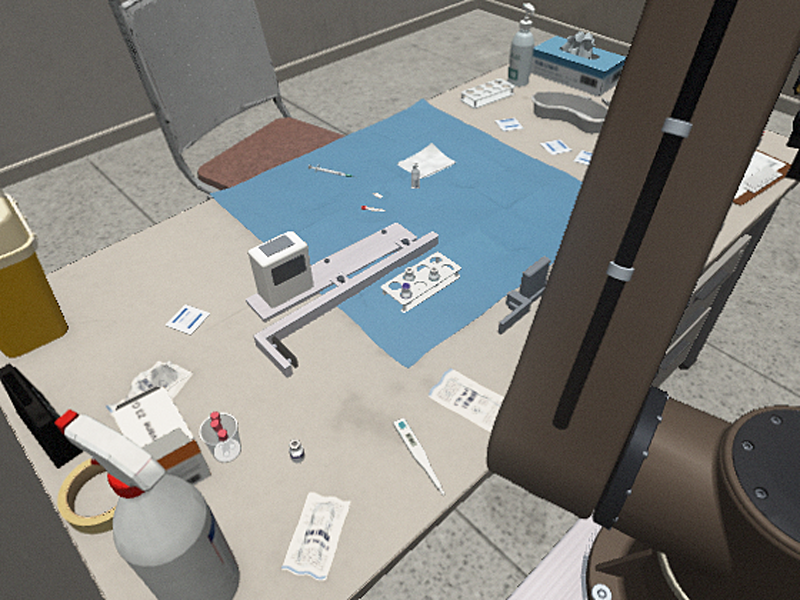

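The top view shows the rail running from (540,212) to the stop at (315,215), the rack at (480,250), and the stick with its handle at (555,333), head at (528,335) and lip tip at (490,345). I'll enlarge the top picture to measure it.

```bash
cat > h.py <<'E'
import numpy as np, cv2
from bench import robot
def px2w(cam,uv,z):
    "full-res pixel(s) -> world xy at height z"
    c=robot.camera_info(cam) if isinstance(cam,str) else cam
    uv=np.atleast_2d(uv).astype(float); K=c["K"]
    d=(uv-[K[0,2],K[1,2]])/[K[0,0],K[1,1]]; s=d.copy()
    for _ in range(20): s=d/(1+c["k1"]*(s**2).sum(1,keepdims=True))
    rays=np.c_[s,np.ones(len(s))]@c["R"]; C=-c["R"].T@c["t"]
    z=np.broadcast_to(z,len(s))
    return C+rays*((z-C[2])/rays[:,2])[:,None]
def w2px(cam,X):
    c=robot.camera_info(cam) if isinstance(cam,str) else cam
    p=np.atleast_2d(X)@c["R"].T+c["t"]; s=p[:,:2]/p[:,2:]
    s=s*(1+c["k1"]*(s**2).sum(1,keepdims=True))
    return s*[c["K"][0,0],c["K"][1,1]]+[c["K"][0,2],c["K"][1,2]]
def crop(im,x0,y0,w,h,k,name):
    cv2.imwrite(name,cv2.resize(im[y0:y0+h,x0:x0+w,::-1],None,fx=k,fy=k,interpolation=cv2.INTER_CUBIC))
def full(P,x0,y0,k): return (np.array(P,float)+.5)/k-.5+[x0,y0]
E
python3 - <<'E'
from h import *
crop(robot.capture("top"),212,130,200,120,4,"pics/topcrop.png")
E
```

```text
(no output)
```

View pics/topcrop.png

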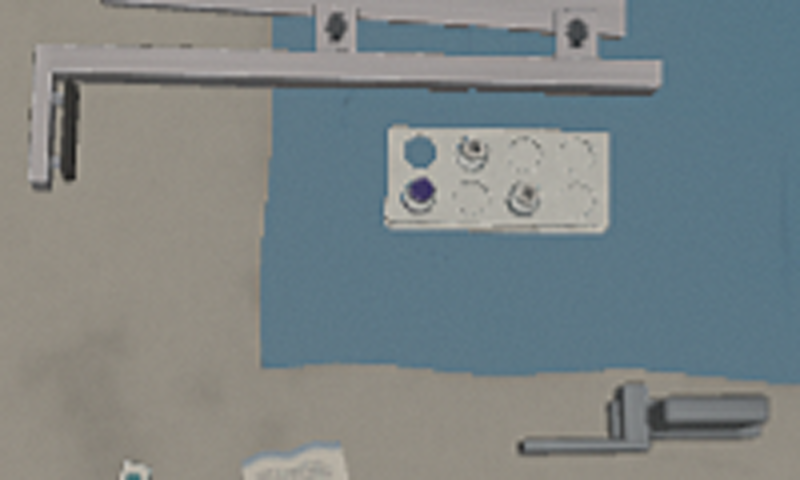

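```bash
python3 - <<'E'
from h import *
np.set_printoptions(precision=4,suppress=True)
def p(l,z): print(px2w("top",full(l,212,130,4),z)[:,:2].tolist() and np.round(px2w("top",full(l,212,130,4),z)[:,:2],4).tolist())
print("rail top edge R,L");p([(661,86),(78,73)],.027)
print("rail bottom R,L");p([(661,92),(78,82)],0)
print("pad face near top/bot");p([(77,90),(75,178)],.02)
print("stop outer far end");p([(30,186)],.027)
print("rack top FL FR NR NL");p([(389,126),(609,131),(608,224),(387,220)],.023)
print("vials purple, mid, far");p([(420,186),(524,196),(473,148)],.038)
print("handle top");p([(664,400),(768,396),(766,420),(664,424)],.072)
print("head top FL FR NR NL");p([(623,383),(645,383),(648,445),(622,445)],.026)
print("lip");p([(519,441),(519,453)],.02)
c=px2w("top",[[232*.7,0]],0)
print("cup, spare");print(px2w("top",np.array([(232,275),(272,322)])*.7,0))
E
```

```text
rail top edge R,L
[[0.6379, -0.2359], [0.644, 0.1222]]
rail bottom R,L
[[0.6419, -0.242], [0.6462, 0.1255]]
pad face near top/bot
[[0.6352, 0.1234], [0.5794, 0.1233]]
stop outer far end
[[0.5726, 0.1497]]
rack top FL FR NR NL
[[0.6128, -0.0694], [0.6104, -0.2043], [0.5522, -0.2024], [0.5538, -0.068]]
vials purple, mid, far
[[0.5717, -0.087], [0.566, -0.1495], [0.5954, -0.1191]]
handle top
[[0.4401, -0.2223], [0.4428, -0.2812], [0.4292, -0.2795], [0.4264, -0.2219]]
head top FL FR NR NL
[[0.4547, -0.2086], [0.4548, -0.2217], [0.4178, -0.2224], [0.4177, -0.207]]
lip
[[0.42, -0.1468], [0.4128, -0.1467]]
cup, spare
[[0.536  0.2933 0.    ]
 [0.4544 0.2206 0.    ]]
```

The top crop gives these positions:

| Item | Crop pixels | World position |
|---|---|---|
| Rail face | (661,86) to (78,73) | x ≈ 0.638 to 0.644 |
| Rack centre | (498,175) | (0.582, -0.136), parallel to the rail with a gap of about 28 mm |
| Stick handle | (664–768, 396–424) | grip ≈ (0.4346, -0.2475), yaw ≈ 0.03 |

Next I'll work out the move to a hover above the handle.

```bash
cat >> h.py <<'E'
from scipy.spatial.transform import Rotation as Ro
def go(pos,yaw):
    "shift (m) and rotvec (deg) in the tool frame to a world pose, tool down"
    s=robot.get_state(); R=Ro.from_euler("xyz",s["ee_rot"])
    d=R.inv().apply(np.array(pos)-s["ee_pos"]); r=(R.inv()*Ro.from_euler("xyz",[np.pi,0,yaw])).as_rotvec(degrees=True)
    print(np.round(d,4),np.round(r,2))
E
python3 - <<'E'
from h import *
go([.4346,-.2475,.13],1.60)
print(robot.camera_info("wrist"))
E
```

```text
[ 0.3145 -0.236   0.0588] [-4.000e-02 -4.000e-02 -7.032e+01]
{'K': array([[311.39490368,   0.        , 276.45267585],
       [  0.        , 311.39490368, 206.10211069],
       [  0.        ,   0.        ,   1.        ]]), 'k1': -0.06856580957057666, 'R': array([[ 3.64275816e-01, -9.31290906e-01,  6.15144013e-04],
       [-8.98719194e-01, -3.51362027e-01,  2.62390047e-01],
       [-2.44145326e-01, -9.61351902e-02, -9.64961701e-01]]), 't': array([-0.62669554, -0.02999657,  0.38985478])}
```

>>> arm_command([
  [[0.3145, -0.236, 0.03, 0, 0, -70.3, 1], [0.3145, -0.236, 0.03, 0, 0, -70.3, 1], [0.3145, -0.236, 0.03, 0, 0, -70.3, 1], [0.3145, -0.236, 0.03, 0, 0, -70.3, 1], [0.3145, -0.236, 0.03, 0, 0, -70.3, 1], [0.3145, -0.236, 0.03, 0, 0, -70.3, 1], [0.3145, -0.236, 0.03, 0, 0, -70.3, 1], [0.3145, -0.236, 0.03, 0, 0, -70.3, 1], [0.3145, -0.236, 0.03, 0, 0, -70.3, 1], [0.3145, -0.236, 0.03, 0, 0, -70.3, 1], [0.3145, -0.236, 0.03, 0, 0, -70.3, 1], [0.3145, -0.236, 0.03, 0, 0, -70.3, 1], [0.3145, -0.236, 0.03, 0, 0, -70.3, 1]],
])

```text
clock: 1.23
ee_pos: [0.4344, -0.2482, 0.159]
ee_rot: [-3.141, 0.0, 1.598]
ft_force: [-0.2, -0.8, 0.2]
grip_width: 0.0949
gripper_force: 0.0
```

```bash
python3 - <<'E'
from h import *
s=robot.get_state(); print(s["clock"],s["ee_pos"],s["ee_rot"],s["joint_positions"])
c=robot.camera_info("wrist"); im=robot.capture("wrist"); np.savez("w1.npz",**c)
cv2.imwrite("pics/w1.png",cv2.resize(im[:,:,::-1],(800,600),interpolation=cv2.INTER_CUBIC))
g=np.array([.4346,-.2475])
print(w2px("wrist",[[*g,.072]])/.7)
E
```

```text
1.2333 [ 0.43444807 -0.24816209  0.15901354] [-3.14149324e+00  1.87287142e-04  1.59803431e+00] [-6.50955250e-01  3.52357804e-01  1.89509724e+00 -2.67060138e-04
  8.94097534e-01 -6.78025991e-01]
[[395.09003419 285.41183412]]
```

View pics/w1.png

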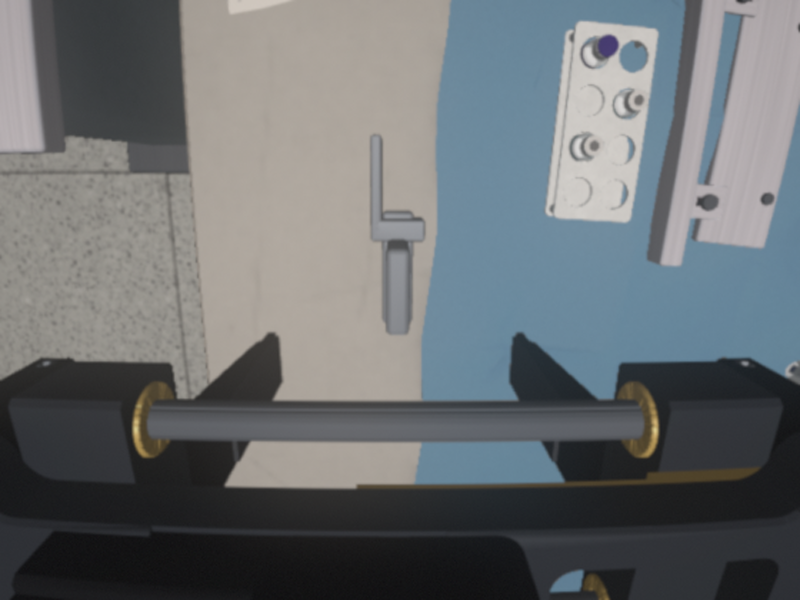

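The wrist view shows the handle top spanning (387–410, 243–332), the lip tip at (376,136), the head's rear corners at (372,240) and (424,240), the rack's rear end at (548,214)–(630,221), and the rail start at (650,262)–(682,265).

```bash
python3 - <<'E'
from h import *
c=dict(np.load("w1.npz"))
def p(n,l,z): print(n,np.round(px2w(c,(np.array(l,float)+.5)*.7-.5,z)[:,:2],4).tolist())
p("handle FL FR RL RR",[(387,246),(410,246),(387,332),(410,332)],.072)
p("lip tip",[(372,136),(381,136)],.026)
p("head rear L R",[(372,240),(424,240)],.026)
p("rack RL RR FR FL",[(554,215),(630,221),(656,31),(578,24)],.023)
p("rail start top face corner",[(660,263)],.027)
p("rail face bottom",[(650,262)],0)
p("rail face top at upper",[(697,10)],.027)
go([.4346,-.2475,.028],1.60)
E
```

```text
handle FL FR RL RR [[0.4287, -0.2211], [0.4435, -0.2207], [0.4301, -0.2796], [0.4456, -0.2791]]
lip tip [[0.4157, -0.1505], [0.4221, -0.1504]]
head rear L R [[0.4169, -0.2243], [0.4554, -0.2232]]
rack RL RR FR FL [[0.5519, -0.2019], [0.6111, -0.2041], [0.6119, -0.0711], [0.5555, -0.0706]]
rail start top face corner [[0.6381, -0.2348]]
rail face bottom [[0.6461, -0.2391]]
rail face top at upper [[0.638, -0.0561]]
[0.001  0.0004 0.1311] [-0.    0.01 -0.15]
```

>>> arm_command([
  [[0.0015, 0.0015, 0.03, 0, 0, 0, 1], [0.0015, 0.0015, 0.06, 0, 0, 0, 1], [0.0015, 0.0015, 0.09, 0, 0, 0, 1], [0.0015, 0.0015, 0.115, 0, 0, 0, 1], [0.0015, 0.0015, 0.127, 0, 0, 0, 1], [0.0015, 0.0015, 0.131, 0, 0, 0, 1], [0.0015, 0.0015, 0.131, 0, 0, 0, 0], [0.0015, 0.0015, 0.131, 0, 0, 0, 0], [0.0015, 0.0015, 0.131, 0, 0, 0, 0], [0.0015, 0.0015, 0.131, 0, 0, 0, 0], [0.0015, 0.0015, 0.131, 0, 0, 0, 0], [0.0015, 0.0015, 0.131, 0, 0, 0, 0], [0.0015, 0.0015, 0.131, 0, 0, 0, 0], [0.0015, 0.0015, 0.131, 0, 0, 0, 0]],
])

```text
clock: 2.45
ee_pos: [0.4361, -0.2462, 0.0282]
ee_rot: [3.141, 0.0, 1.6]
ft_force: [-0.2, -0.9, -0.8]
grip_width: 0.0469
gripper_force: 0.0
```

>>> arm_command([
  [[0, 0, 0, 0, 0, 0, 0], [0, 0, 0, 0, 0, 0, 0], [0, 0, 0, 0, 0, 0, 0], [0, 0, 0, 0, 0, 0, 0], [0, 0, 0, 0, 0, 0, 0], [0, 0, 0, 0, 0, 0, 0], [0, 0, 0, 0, 0, 0, 0], [0, 0, 0, 0, 0, 0, 0], [0, 0, -0.001, 0, 0, 0, 0], [0, 0, -0.002, 0, 0, 0, 0], [0, 0, -0.002, 0, 0, 0, 0]],
])

```text
clock: 3.37
ee_pos: [0.4361, -0.2462, 0.0302]
ee_rot: [3.141, 0.0, 1.6]
ft_force: [-1.1, 0.1, -1.2]
grip_width: 0.0155
gripper_force: 30.0
```

>>> arm_command([
  [[-0.012, 0.006, 0, 0, 0, 0.3, 0], [-0.0125, 0.02, 0, 0, 0, 0.8, 0], [-0.0125, 0.04, 0, 0, 0, 1.3, 0], [-0.0125, 0.06, 0, 0, 0, 1.8, 0], [-0.0125, 0.08, 0, 0, 0, 2.3, 0], [-0.0125, 0.1, 0, 0, 0, 2.6, 0], [-0.0125, 0.112, 0, 0, 0, 2.6, 0], [-0.0125, 0.117, 0, 0, 0, 2.6, 0], [-0.0125, 0.117, 0, 0, 0, 2.6, 0], [-0.0125, 0.117, 0, 0, 0, 2.6, 0]],
])

```text
clock: 4.2
ee_pos: [0.5527, -0.2551, 0.0298]
ee_rot: [-3.141, -0.0, 1.555]
ft_force: [-0.4, -0.1, -0.6]
grip_width: 0.0158
gripper_force: 30.0
```

```bash
python3 - <<'E'
from h import *
s=robot.get_state(); print(s["clock"],s["ee_pos"],s["ee_rot"],s["ft_force"],s["ft_torque"])
c=robot.camera_info("wrist"); im=robot.capture("wrist"); np.savez("w2.npz",**c)
crop(im,230,0,230,172,3.47,"pics/w2.png")
E
```

```text
4.2 [ 0.55266214 -0.2551082   0.02978744] [-3.14077652e+00 -3.23103595e-04  1.55460079e+00] [-0.40205194 -0.08131324 -0.64356286] [-0.02576093 -0.10967433 -0.01019461]
```

View pics/w2.png

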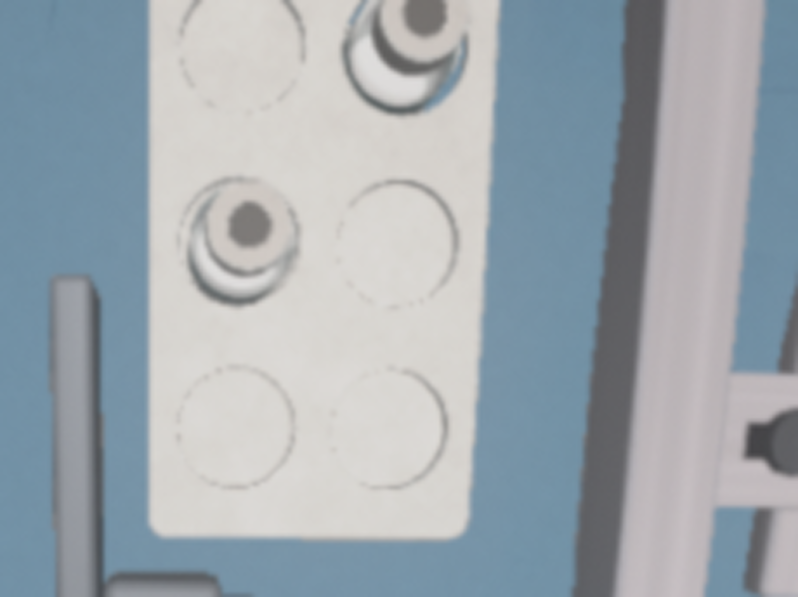

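The crop shows the lip's inner edge at (95,280)–(101,590), the push face top at (110–215, 575), the rack's near side at (149,5)–(150,520) with its rear edge at row 538, and the rail face's top edge at (665,0)–(617,595).

```bash
python3 - <<'E'
from h import *
c=dict(np.load("w2.npz"))
def p(n,l,z): 
    q=px2w(c,full(l,230,0,3.47),z)[:,:2]; print(n,np.round(q,4).tolist(), "slope dx/dy",round((q[0]-q[1])[0]/((q[0]-q[1])[1]+1e-9),4))
p("lip inner",[(95,285),(101,590)],.028)
p("push face front top",[(120,572),(210,575)],.028)
p("rack side",[(149,5),(150,510)],.023)
p("rack rear",[(165,538),(455,538)],.023)
p("rack far side",[(498,5),(470,510)],.023)
p("rail top edge",[(665,5),(617,590)],.027)
p("rail bottom edge",[(624,5),(576,590)],.0)
E
```

```text
lip inner [[0.5429, -0.1595], [0.5424, -0.2126]] slope dx/dy 0.0096
push face front top [[0.546, -0.2094], [0.5624, -0.2102]] slope dx/dy -20.2163
rack side [[0.553, -0.1134], [0.5516, -0.1986]] slope dx/dy 0.0165
rack rear [[0.5543, -0.2038], [0.6086, -0.2045]] slope dx/dy -77.2521
rack far side [[0.6125, -0.1135], [0.6112, -0.1994]] slope dx/dy 0.0154
rail top edge [[0.64, -0.1143], [0.6387, -0.214]] slope dx/dy 0.0129
rail bottom edge [[0.6436, -0.1051], [0.6413, -0.2182]] slope dx/dy 0.0202
```

>>> arm_command([
  [[0.001, 0.0016, 0, 0, 0, 0, 0], [0.002, 0.0032, 0, 0, 0, 0, 0], [0.003, 0.0048, 0, 0, 0, 0, 0], [0.004, 0.0064, 0, 0, 0, 0, 0], [0.005, 0.008, 0, 0, 0, 0, 0], [0.006, 0.0096, 0, 0, 0, 0, 0], [0.007, 0.0112, 0, 0, 0, 0, 0], [0.008, 0.0128, 0, 0, 0, 0, 0], [0.009, 0.0144, 0, 0, 0, 0, 0], [0.01, 0.016, 0, 0, 0, 0, 0], [0.011, 0.0176, 0, 0, 0, 0, 0], [0.012, 0.0192, 0, 0, 0, 0, 0], [0.013, 0.0208, 0, 0, 0, 0, 0], [0.014, 0.0224, 0, 0, 0, 0, 0], [0.015, 0.024, 0, 0, 0, 0, 0], [0.016, 0.0256, 0, 0, 0, 0, 0], [0.017, 0.0272, 0, 0, 0, 0, 0], [0.018, 0.0288, 0, 0, 0, 0, 0], [0.019, 0.0304, 0, 0, 0, 0, 0], [0.02, 0.032, 0, 0, 0, 0, 0]],
])

```text
clock: 5.92
ee_pos: [0.5859, -0.2358, 0.03]
ee_rot: [3.142, 0.0, 1.554]
ft_force: [-2.3, -2.0, -0.8]
grip_width: 0.0159
gripper_force: 30.0
```

```bash
python3 - <<'E'
from h import *
s=robot.get_state(); print(s["clock"],s["ee_pos"],s["ee_rot"],s["ft_force"],s["ft_torque"])
c=robot.camera_info("wrist"); im=robot.capture("wrist"); np.savez("w3.npz",**c)
crop(im,230,0,230,172,3.47,"pics/w3.png")
E
```

```text
5.9167 [ 0.58586058 -0.23576759  0.03002848] [3.14157173e+00 9.84521006e-05 1.55435196e+00] [-2.27189073 -2.02977365 -0.78134232] [-0.32080426  0.2412662   0.1813815 ]
```

View pics/w3.png

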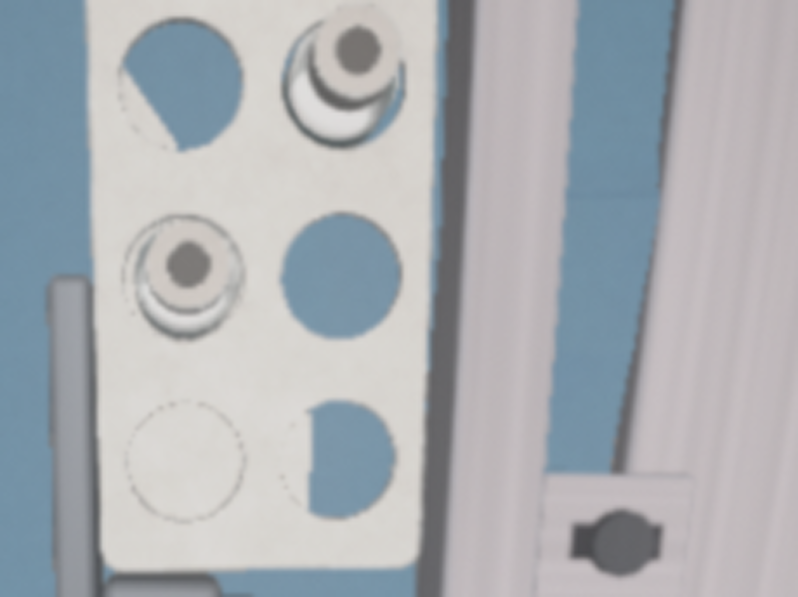

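The rack sits in the notch, with side contact at (95,280–560) and push face contact at row 572. About 5 mm of gap to the rail remains, so I'll feel forward from here.

>>> arm_command([
  [[0.0003, 0.0006, 0, 0, 0, 0, 0], [0.0006, 0.0012, 0, 0, 0, 0, 0], [0.0009, 0.0018, 0, 0, 0, 0, 0], [0.0012, 0.0024, 0, 0, 0, 0, 0], [0.0015, 0.003, 0, 0, 0, 0, 0], [0.0015, 0.0033, 0, 0, 0, 0, 0]],
])

```text
clock: 6.47
ee_pos: [0.5891, -0.2343, 0.03]
ee_rot: [-3.142, 0.0, 1.554]
ft_force: [-1.5, -0.2, -1.4]
grip_width: 0.0156
gripper_force: 30.0
```

>>> arm_command([
  [[0.0001, 0.0003, 0, 0, 0, 0, 0], [0.0002, 0.0006, 0, 0, 0, 0, 0], [0.0002, 0.0006, 0, 0, 0, 0, 0]],
])

```text
clock: 6.72
ee_pos: [0.5895, -0.2342, 0.03]
ee_rot: [-3.141, -0.0, 1.554]
ft_force: [-3.3, -0.5, -1.2]
grip_width: 0.0156
gripper_force: 30.0
```

>>> arm_command([
  [[0.0001, 0.0003, 0, 0, 0, 0, 0], [0.0002, 0.0006, 0, 0, 0, 0, 0], [0.0002, 0.0006, 0, 0, 0, 0, 0]],
])

```text
clock: 6.97
ee_pos: [0.59, -0.2339, 0.0299]
ee_rot: [-3.141, -0.0, 1.555]
ft_force: [-3.4, 0.5, -2.2]
grip_width: 0.016
gripper_force: 30.0
```

>>> arm_command([
  [[0.0002, 0.0003, 0, 0, 0, 0, 0], [0.0004, 0.0006, 0, 0, 0, 0, 0], [0.0006, 0.0009, 0, 0, 0, 0, 0], [0.0006, 0.0009, 0, 0, 0, 0, 0]],
])

```text
clock: 7.3
ee_pos: [0.5906, -0.2334, 0.0299]
ee_rot: [-3.14, -0.0, 1.555]
ft_force: [-5.4, -1.1, -0.9]
grip_width: 0.016
gripper_force: 30.1
```

>>> arm_command([
  [[0.0002, 0.0003, 0, 0, 0, 0, 0], [0.0004, 0.0006, 0, 0, 0, 0, 0], [0.0004, 0.0006, 0, 0, 0, 0, 0]],
])

```text
clock: 7.55
ee_pos: [0.5909, -0.2332, 0.0299]
ee_rot: [-3.14, 0.0, 1.555]
ft_force: [-8.1, -3.0, -0.6]
grip_width: 0.016
gripper_force: 30.1
```

>>> arm_command([
  [[0.0002, 0.0003, 0, 0, 0, 0, 0], [0.0004, 0.0006, 0, 0, 0, 0, 0], [0.0004, 0.0006, 0, 0, 0, 0, 0]],
])

```text
clock: 7.8
ee_pos: [0.5912, -0.2329, 0.0299]
ee_rot: [-3.139, 0.0, 1.555]
ft_force: [-8.5, -3.0, 0.7]
grip_width: 0.0157
gripper_force: 30.2
```

>>> arm_command([
  [[0.001, 0, 0, 0, 0, 0, 0], [0.002, 0, 0, 0, 0, 0, 0], [0.003, 0, 0, 0, 0, 0, 0], [0.004, 0, 0, 0, 0, 0, 0], [0.005, 0, 0, 0, 0, 0, 0], [0.006, 0, 0, 0, 0, 0, 0], [0.007, 0, 0, 0, 0, 0, 0], [0.008, 0, 0, 0, 0, 0, 0], [0.009, 0, 0, 0, 0, 0, 0], [0.01, 0, 0, 0, 0, 0, 0]],
])

```text
clock: 8.63
ee_pos: [0.5924, -0.2246, 0.0309]
ee_rot: [3.141, 0.003, 1.555]
ft_force: [-9.5, -10.3, 4.5]
grip_width: 0.0159
gripper_force: 30.1
```

```bash
python3 - <<'E'
from h import *
s=robot.get_state(); print(s["clock"],s["ee_pos"],s["ee_rot"],s["ft_force"],s["ft_torque"])
c=robot.camera_info("wrist"); im=robot.capture("wrist"); np.savez("w4.npz",**c)
crop(im,230,0,230,172,3.47,"pics/w4.png")
E
```

```text
8.6333 [ 0.59241839 -0.22463879  0.03086504] [3.14092184e+00 2.89719996e-03 1.55486138e+00] [ -9.45511302 -10.32303464   4.48220155] [-2.18436886  1.74254496  0.41791574]
```

View pics/w4.png

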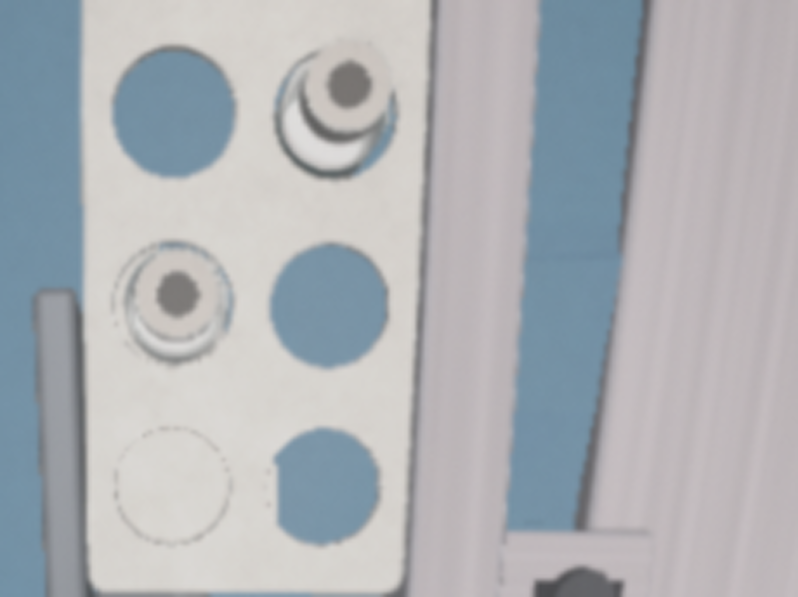

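The rack is now flush along the rail, with its far edge from (432,5) to (408,560) touching the rail. I'll ease the side pressure slightly and feed.

>>> arm_command([
  [[0.001, -0.0003, 0, 0, 0, 0, 0], [0.002, -0.0006, 0, 0, 0, 0, 0], [0.003, -0.0007, 0, 0, 0, 0, 0], [0.004, -0.0007, 0, 0, 0, 0, 0], [0.005, -0.0007, 0, 0, 0, 0, 0], [0.006, -0.0007, 0, 0, 0, 0, 0], [0.007, -0.0007, 0, 0, 0, 0, 0], [0.008, -0.0007, 0, 0, 0, 0, 0], [0.009, -0.0007, 0, 0, 0, 0, 0], [0.01, -0.0007, 0, 0, 0, 0, 0], [0.011, -0.0007, 0, 0, 0, 0, 0], [0.012, -0.0007, 0, 0, 0, 0, 0]],
])

```text
clock: 9.68
ee_pos: [0.5921, -0.2122, 0.0307]
ee_rot: [3.141, 0.002, 1.555]
ft_force: [-6.5, -9.2, 2.9]
grip_width: 0.0159
gripper_force: 30.0
```

>>> arm_command([
  [[0.001, 0, 0, 0, 0, 0, 0], [0.002, 0, 0, 0, 0, 0, 0], [0.003, 0, 0, 0, 0, 0, 0], [0.004, 0, 0, 0, 0, 0, 0], [0.005, 0, 0, 0, 0, 0, 0], [0.006, 0, 0, 0, 0, 0, 0], [0.007, 0, 0, 0, 0, 0, 0], [0.008, 0, 0, 0, 0, 0, 0], [0.009, 0, 0, 0, 0, 0, 0], [0.01, 0, 0, 0, 0, 0, 0], [0.011, 0, 0, 0, 0, 0, 0], [0.012, 0, 0, 0, 0, 0, 0], [0.013, 0, 0, 0, 0, 0, 0], [0.014, 0, 0, 0, 0, 0, 0], [0.015, 0, 0, 0, 0, 0, 0]],
])

```text
clock: 10.93
ee_pos: [0.5924, -0.1971, 0.0307]
ee_rot: [3.141, 0.002, 1.555]
ft_force: [-6.4, -7.4, 2.9]
grip_width: 0.016
gripper_force: 30.0
```

Steady. Next is a 20 mm feed.

>>> arm_command([
  [[0.001, 0, 0, 0, 0, 0, 0], [0.002, 0, 0, 0, 0, 0, 0], [0.003, 0, 0, 0, 0, 0, 0], [0.004, 0, 0, 0, 0, 0, 0], [0.005, 0, 0, 0, 0, 0, 0], [0.006, 0, 0, 0, 0, 0, 0], [0.007, 0, 0, 0, 0, 0, 0], [0.008, 0, 0, 0, 0, 0, 0], [0.009, 0, 0, 0, 0, 0, 0], [0.01, 0, 0, 0, 0, 0, 0], [0.011, 0, 0, 0, 0, 0, 0], [0.012, 0, 0, 0, 0, 0, 0], [0.013, 0, 0, 0, 0, 0, 0], [0.014, 0, 0, 0, 0, 0, 0], [0.015, 0, 0, 0, 0, 0, 0], [0.016, 0, 0, 0, 0, 0, 0], [0.017, 0, 0, 0, 0, 0, 0], [0.018, 0, 0, 0, 0, 0, 0], [0.019, 0, 0, 0, 0, 0, 0], [0.02, 0, 0, 0, 0, 0, 0]],
])

```text
clock: 12.6
ee_pos: [0.5928, -0.177, 0.0306]
ee_rot: [3.141, 0.002, 1.555]
ft_force: [-6.4, -7.5, 2.5]
grip_width: 0.0159
gripper_force: 30.0
```

>>> arm_command([
  [[0.001, 0, 0, 0, 0, 0, 0], [0.002, 0, 0, 0, 0, 0, 0], [0.003, 0, 0, 0, 0, 0, 0], [0.004, 0, 0, 0, 0, 0, 0], [0.005, 0, 0, 0, 0, 0, 0], [0.006, 0, 0, 0, 0, 0, 0], [0.007, 0, 0, 0, 0, 0, 0], [0.008, 0, 0, 0, 0, 0, 0], [0.009, 0, 0, 0, 0, 0, 0], [0.01, 0, 0, 0, 0, 0, 0], [0.011, 0, 0, 0, 0, 0, 0], [0.012, 0, 0, 0, 0, 0, 0], [0.013, 0, 0, 0, 0, 0, 0], [0.014, 0, 0, 0, 0, 0, 0], [0.015, 0, 0, 0, 0, 0, 0], [0.016, 0, 0, 0, 0, 0, 0], [0.017, 0, 0, 0, 0, 0, 0], [0.018, 0, 0, 0, 0, 0, 0], [0.019, 0, 0, 0, 0, 0, 0], [0.02, 0, 0, 0, 0, 0, 0]],
])

```text
clock: 14.27
ee_pos: [0.5931, -0.1569, 0.0306]
ee_rot: [3.141, 0.002, 1.555]
ft_force: [-6.3, -7.6, 2.9]
grip_width: 0.0159
gripper_force: 30.0
```

>>> arm_command([
  [[0.001, 0, 0, 0, 0, 0, 0], [0.002, 0, 0, 0, 0, 0, 0], [0.003, 0, 0, 0, 0, 0, 0], [0.004, 0, 0, 0, 0, 0, 0], [0.005, 0, 0, 0, 0, 0, 0], [0.006, 0, 0, 0, 0, 0, 0], [0.007, 0, 0, 0, 0, 0, 0], [0.008, 0, 0, 0, 0, 0, 0], [0.009, 0, 0, 0, 0, 0, 0], [0.01, 0, 0, 0, 0, 0, 0], [0.011, 0, 0, 0, 0, 0, 0], [0.012, 0, 0, 0, 0, 0, 0], [0.013, 0, 0, 0, 0, 0, 0], [0.014, 0, 0, 0, 0, 0, 0], [0.015, 0, 0, 0, 0, 0, 0], [0.016, 0, 0, 0, 0, 0, 0], [0.017, 0, 0, 0, 0, 0, 0], [0.018, 0, 0, 0, 0, 0, 0], [0.019, 0, 0, 0, 0, 0, 0], [0.02, 0, 0, 0, 0, 0, 0]],
])

```text
clock: 15.93
ee_pos: [0.5934, -0.1368, 0.0305]
ee_rot: [3.141, 0.002, 1.555]
ft_force: [-5.0, -7.4, 3.1]
grip_width: 0.0158
gripper_force: 29.9
```

>>> arm_command([
  [[0.001, 0, 0, 0, 0, 0, 0], [0.002, 0.0001, 0, 0, 0, 0, 0], [0.003, 0.0001, 0, 0, 0, 0, 0], [0.004, 0.0002, 0, 0, 0, 0, 0], [0.005, 0.0002, 0, 0, 0, 0, 0], [0.006, 0.0002, 0, 0, 0, 0, 0], [0.007, 0.0002, 0, 0, 0, 0, 0], [0.008, 0.0002, 0, 0, 0, 0, 0], [0.009, 0.0002, 0, 0, 0, 0, 0], [0.01, 0.0002, 0, 0, 0, 0, 0], [0.011, 0.0002, 0, 0, 0, 0, 0], [0.012, 0.0002, 0, 0, 0, 0, 0], [0.013, 0.0002, 0, 0, 0, 0, 0], [0.014, 0.0002, 0, 0, 0, 0, 0], [0.015, 0.0002, 0, 0, 0, 0, 0], [0.016, 0.0002, 0, 0, 0, 0, 0], [0.017, 0.0002, 0, 0, 0, 0, 0], [0.018, 0.0002, 0, 0, 0, 0, 0], [0.019, 0.0002, 0, 0, 0, 0, 0], [0.02, 0.0002, 0, 0, 0, 0, 0]],
])

```text
clock: 17.6
ee_pos: [0.5939, -0.1168, 0.0306]
ee_rot: [3.141, 0.002, 1.555]
ft_force: [-5.3, -9.4, 3.3]
grip_width: 0.0157
gripper_force: 30.0
```

>>> arm_command([
  [[0.001, 0, 0, 0, 0, 0, 0], [0.002, 0, 0, 0, 0, 0, 0], [0.003, 0, 0, 0, 0, 0, 0], [0.004, 0, 0, 0, 0, 0, 0], [0.005, 0, 0, 0, 0, 0, 0], [0.006, 0, 0, 0, 0, 0, 0], [0.007, 0, 0, 0, 0, 0, 0], [0.008, 0, 0, 0, 0, 0, 0], [0.009, 0, 0, 0, 0, 0, 0], [0.01, 0, 0, 0, 0, 0, 0], [0.011, 0, 0, 0, 0, 0, 0], [0.012, 0, 0, 0, 0, 0, 0], [0.013, 0, 0, 0, 0, 0, 0], [0.014, 0, 0, 0, 0, 0, 0], [0.015, 0, 0, 0, 0, 0, 0], [0.016, 0, 0, 0, 0, 0, 0], [0.017, 0, 0, 0, 0, 0, 0], [0.018, 0, 0, 0, 0, 0, 0], [0.019, 0, 0, 0, 0, 0, 0], [0.02, 0, 0, 0, 0, 0, 0]],
])

```text
clock: 19.27
ee_pos: [0.5942, -0.0968, 0.0305]
ee_rot: [3.141, 0.002, 1.554]
ft_force: [-5.6, -8.8, 3.1]
grip_width: 0.0158
gripper_force: 29.9
```

>>> arm_command([
  [[0.001, 0, 0, 0, 0, 0, 0], [0.002, 0, 0, 0, 0, 0, 0], [0.003, 0, 0, 0, 0, 0, 0], [0.004, 0, 0, 0, 0, 0, 0], [0.005, 0, 0, 0, 0, 0, 0], [0.006, 0, 0, 0, 0, 0, 0], [0.007, 0, 0, 0, 0, 0, 0], [0.008, 0, 0, 0, 0, 0, 0], [0.009, 0, 0, 0, 0, 0, 0], [0.01, 0, 0, 0, 0, 0, 0], [0.011, 0, 0, 0, 0, 0, 0], [0.012, 0, 0, 0, 0, 0, 0], [0.013, 0, 0, 0, 0, 0, 0], [0.014, 0, 0, 0, 0, 0, 0], [0.015, 0, 0, 0, 0, 0, 0], [0.016, 0, 0, 0, 0, 0, 0], [0.017, 0, 0, 0, 0, 0, 0], [0.018, 0, 0, 0, 0, 0, 0], [0.019, 0, 0, 0, 0, 0, 0], [0.02, 0, 0, 0, 0, 0, 0]],
])

```text
clock: 20.93
ee_pos: [0.5946, -0.0766, 0.0305]
ee_rot: [3.141, 0.001, 1.554]
ft_force: [-5.1, -8.2, 2.5]
grip_width: 0.0159
gripper_force: 29.9
```

>>> arm_command([
  [[0.001, 0, 0, 0, 0, 0, 0], [0.002, 0, 0, 0, 0, 0, 0], [0.003, 0, 0, 0, 0, 0, 0], [0.004, 0, 0, 0, 0, 0, 0], [0.005, 0, 0, 0, 0, 0, 0], [0.006, 0, 0, 0, 0, 0, 0], [0.007, 0, 0, 0, 0, 0, 0], [0.008, 0, 0, 0, 0, 0, 0], [0.009, 0, 0, 0, 0, 0, 0], [0.01, 0, 0, 0, 0, 0, 0], [0.011, 0, 0, 0, 0, 0, 0], [0.012, 0, 0, 0, 0, 0, 0], [0.013, 0, 0, 0, 0, 0, 0], [0.014, 0, 0, 0, 0, 0, 0], [0.015, 0, 0, 0, 0, 0, 0]],
])

```text
clock: 22.18
ee_pos: [0.5948, -0.0616, 0.0305]
ee_rot: [3.141, 0.001, 1.554]
ft_force: [-4.2, -6.5, 2.5]
grip_width: 0.0157
gripper_force: 29.9
```

```bash
python3 - <<'E'
from h import *
im=robot.capture("scene")
crop(im,150,140,200,150,4,"pics/s2.png")
crop(robot.capture("top"),212,130,200,120,4,"pics/t2.png")
E
```

```text
(no output)
```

View pics/s2.png

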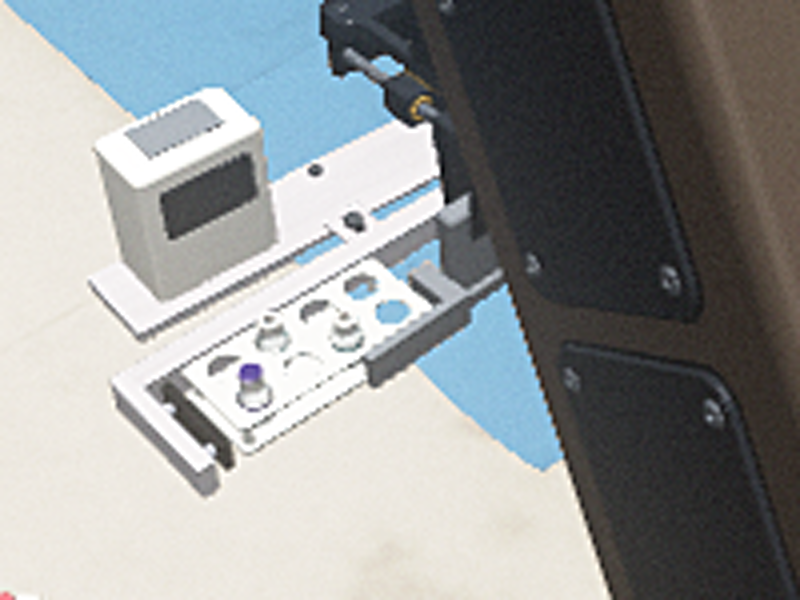

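The scene crop shows the rack flush on the rail with its vials upright. Its front at about (195,385)–(245,445) is a few mm short of the pad at (165,385)–(230,465). I'll feel the last stretch.

>>> arm_command([
  [[0.001, 0, 0, 0, 0, 0, 0], [0.002, 0, 0, 0, 0, 0, 0], [0.003, 0, 0, 0, 0, 0, 0], [0.004, 0, 0, 0, 0, 0, 0], [0.005, 0, 0, 0, 0, 0, 0]],
])

```text
clock: 22.7
ee_pos: [0.5949, -0.0566, 0.0304]
ee_rot: [3.141, 0.001, 1.554]
ft_force: [-5.8, -7.5, 1.9]
grip_width: 0.0158
gripper_force: 29.9
```

>>> arm_command([
  [[0.0006, 0, 0, 0, 0, 0, 0], [0.0012, 0, 0, 0, 0, 0, 0], [0.0018, 0, 0, 0, 0, 0, 0], [0.002, 0, 0, 0, 0, 0, 0]],
])

```text
clock: 23.03
ee_pos: [0.5949, -0.0545, 0.0304]
ee_rot: [3.141, 0.001, 1.554]
ft_force: [-5.5, -7.3, 1.7]
grip_width: 0.0159
gripper_force: 29.9
```

>>> arm_command([
  [[0.0006, 0, 0, 0, 0, 0, 0], [0.0012, 0, 0, 0, 0, 0, 0], [0.0018, 0, 0, 0, 0, 0, 0], [0.002, 0, 0, 0, 0, 0, 0]],
])

```text
clock: 23.37
ee_pos: [0.5949, -0.0525, 0.0304]
ee_rot: [3.141, 0.001, 1.554]
ft_force: [-3.9, -8.7, 2.3]
grip_width: 0.0158
gripper_force: 29.9
```

>>> arm_command([
  [[0.0005, 0, 0, 0, 0, 0, 0], [0.001, 0, 0, 0, 0, 0, 0], [0.0013, 0, 0, 0, 0, 0, 0], [0.0013, 0, 0, 0, 0, 0, 0]],
])

```text
clock: 23.7
ee_pos: [0.595, -0.0516, 0.0306]
ee_rot: [3.141, 0.002, 1.555]
ft_force: [-5.3, -9.9, 2.4]
grip_width: 0.0158
gripper_force: 30.0
```

>>> arm_command([
  [[0.0005, 0, 0, 0, 0, 0, 0], [0.001, 0, 0, 0, 0, 0, 0], [0.0013, 0, 0, 0, 0, 0, 0], [0.0013, 0, 0, 0, 0, 0, 0]],
])

```text
clock: 24.03
ee_pos: [0.5951, -0.0506, 0.0307]
ee_rot: [3.141, 0.002, 1.555]
ft_force: [-5.1, -11.1, 3.6]
grip_width: 0.016
gripper_force: 30.0
```

>>> arm_command([
  [[0.0005, 0, 0, 0, 0, 0, 0], [0.001, 0, 0, 0, 0, 0, 0], [0.0012, 0, 0, 0, 0, 0, 0], [0.0012, 0, 0, 0, 0, 0, 0]],
])

```text
clock: 24.37
ee_pos: [0.5952, -0.0497, 0.0308]
ee_rot: [3.141, 0.002, 1.555]
ft_force: [-5.7, -13.7, 5.5]
grip_width: 0.016
gripper_force: 30.0
```

>>> arm_command([
  [[-0.0006, 0, 0, 0, 0, 0, 0], [-0.0012, -0.0002, 0, 0, 0, 0, 0], [-0.0018, -0.0005, 0, 0, 0, 0, 0], [-0.0024, -0.0009, 0, 0, 0, 0, 0], [-0.003, -0.0015, 0, 0, 0, 0, 0], [-0.004, -0.0025, 0, 0, 0, 0, 0], [-0.005, -0.004, 0, 0, 0, 0, 0], [-0.007, -0.006, 0, 0, 0, 0, 0], [-0.01, -0.009, 0, 0, 0, 0, 0], [-0.012, -0.012, 0, 0, 0, 0, 0], [-0.012, -0.012, 0, 0, 0, 0, 0], [-0.012, -0.012, 0, 0, 0, 0, 0]],
])

```text
clock: 25.37
ee_pos: [0.5826, -0.0598, 0.0301]
ee_rot: [3.141, 0.0, 1.554]
ft_force: [-0.2, -0.0, -1.3]
grip_width: 0.016
gripper_force: 29.9
```

```bash
python3 - <<'E'
from h import *
s=robot.get_state(); print(s["clock"],s["ee_pos"],s["ee_rot"],s["ft_force"])
c=robot.camera_info("wrist"); im=robot.capture("wrist"); np.savez("w5.npz",**c)
cv2.imwrite("pics/w5.png",cv2.resize(im[0:230,200:480,::-1],(800,657))[:600])
E
```

```text
25.3667 [ 0.58258309 -0.05983582  0.03008753] [3.14149045e+00 5.76160606e-05 1.55396679e+00] [-0.16459948 -0.02653709 -1.28058378]
```

View pics/w5.png

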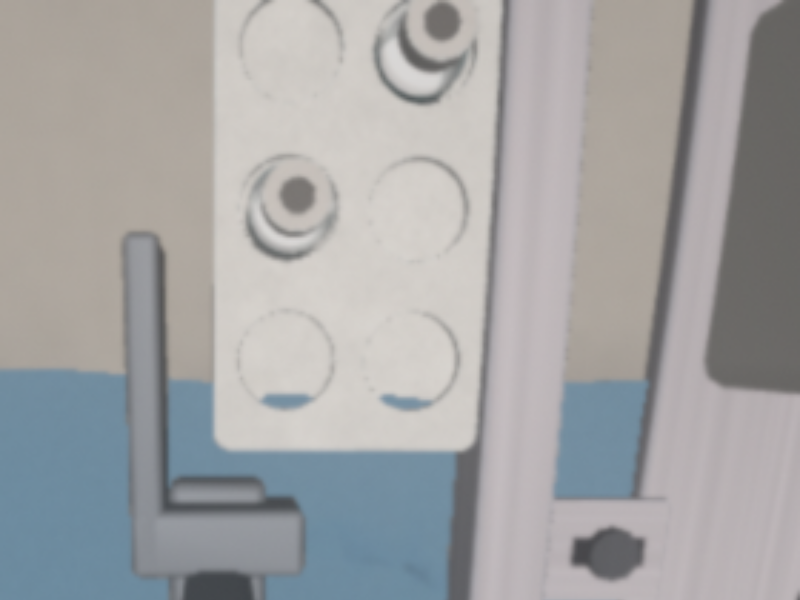

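The stick is clear of the rack, whose rear edge is at row 450. Forces are about 0 and the vials are upright. I'll carry the stick back near where it lay and set it down.

```bash
python3 - <<'E'
from h import *
c=dict(np.load("w5.npz"))
q=px2w(c,[[200+(x+.5)/2.857-.5,(450+.5)/2.857-.5] for x in(235,460)],.023)
print(q, q[:,1]+.136+.2365-.068)
go([.437,-.205,.0305],1.554)
E
```

```text
[[ 0.5872796  -0.01026469  0.023     ]
 [ 0.63864647 -0.01096685  0.023     ]] [0.29423531 0.29353315]
[-0.1477 -0.1433 -0.0004] [0.01 0.   0.  ]
```

>>> arm_command([
  [[-0.005, -0.015, 0, 0, 0, 0, 0], [-0.015, -0.035, 0, 0, 0, 0, 0], [-0.03, -0.055, 0, 0, 0, 0, 0], [-0.045, -0.075, 0, 0, 0, 0, 0], [-0.065, -0.095, 0, 0, 0, 0, 0], [-0.085, -0.11, 0, 0, 0, 0, 0], [-0.105, -0.125, 0, 0, 0, 0, 0], [-0.125, -0.135, 0, 0, 0, 0, 0], [-0.14, -0.141, 0, 0, 0, 0, 0], [-0.147, -0.143, 0, 0, 0, 0, 0], [-0.147, -0.143, 0.0005, 0, 0, 0, 0], [-0.147, -0.143, 0.001, 0, 0, 0, 0], [-0.147, -0.143, 0.0015, 0, 0, 0, 0], [-0.147, -0.143, 0.0018, 0, 0, 0, 0], [-0.147, -0.143, 0.0018, 0, 0, 0, 0]],
])

```text
clock: 26.67
ee_pos: [0.4378, -0.204, 0.0284]
ee_rot: [3.141, 0.001, 1.556]
ft_force: [-1.7, -2.6, 5.5]
grip_width: 0.0157
gripper_force: 30.0
```

>>> arm_command([
  [[0, 0, -0.0005, 0, 0, 0, 0], [0, 0, -0.0005, 0, 0, 0, 0.5], [0, 0, -0.0005, 0, 0, 0, 0.5], [0, 0, -0.0005, 0, 0, 0, 0.5], [0, 0, -0.0005, 0, 0, 0, 0.5], [0, 0, -0.0005, 0, 0, 0, 0.5], [0, 0, -0.0005, 0, 0, 0, 0.5], [0, 0, -0.0005, 0, 0, 0, 0.5], [0, 0, -0.01, 0, 0, 0, 0.5], [0, 0, -0.03, 0, 0, 0, 0.5], [0, 0, -0.06, 0, 0, 0, 0.5], [0, 0, -0.09, 0, 0, 0, 0.5], [0, 0, -0.12, 0, 0, 0, 0.5], [0, 0, -0.13, 0, 0, 0, 0.5], [0, 0, -0.13, 0, 0, 0, 0.5]],
])

```text
clock: 27.92
ee_pos: [0.4382, -0.2048, 0.1614]
ee_rot: [3.137, 0.003, 1.554]
ft_force: [-0.3, -0.1, -0.8]
grip_width: 0.0477
gripper_force: 0.0
```

```bash
python3 - <<'E'
from h import *
im=robot.capture("top"); w=robot.capture("wrist")
a=cv2.resize(im[130:250,212:412],(600,360),interpolation=cv2.INTER_CUBIC); b=cv2.resize(w[0:240,150:550],(400,240))
out=np.zeros((600,600,3),np.uint8); out[:360]=a; out[360:,:400]=b
cv2.imwrite("pics/fin.png",out[:,:,::-1]); print(robot.get_state()["clock"])
E
```

```text
28.0167
```

View pics/fin.png

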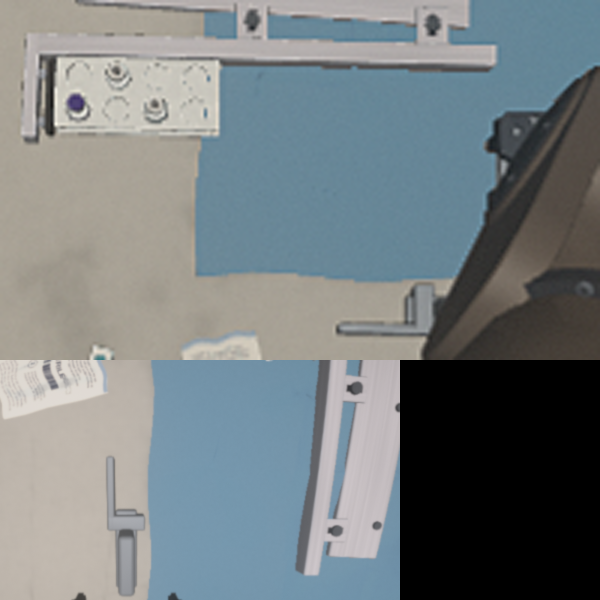

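The final picture shows the rack at (135,97) flush with the rail and its front against the pad at (52,95). All three vials are upright, and the stick stands on its sole, free, on the bare desk. I'm handing the job in.

```bash
python3 -c "
from bench import robot
print(robot.sign_off())"
```

```text
the job is handed in; nothing more can be done
None
```

The rack was fed along the rail until its end met the stop's pad, the stick was laid back upright on the bare desk, and the job is handed in at 28 s; no verdict was returned.

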